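# Bolt the jug mould shut

## Robot

A 7-joint arm with a two-finger parallel gripper is mounted at the origin on the work surface. World frame = base frame: x ahead of the robot, y to its left, z up, the work surface at z = 0. Lengths are in mm, angles in rad, forces in N, time in s.
With the tool pointing down it reaches from about 425 to 975 mm from the base axis. Payload 16.7 kg.
Tool frame: the origin (TCP) lies midway between the tips of the shut fingers; the grasp point (between the pads) lies 19 mm behind it (pinch_z is the distance from the TCP to the grasp point, in mm); x points along the fingers, y is the direction in which the jaws open and shut, and the axes are right-handed (so a half turn about x gives the same grasp; the last joint's range is limited). The gripper opens to 85 mm and grips with 20 to 120 N. Pads are 22 mm wide; open, the fingers measure 114 mm over their backs; the gripper's body (76 mm by 85 mm) begins 54 mm behind the grasp point. The pads swing forward as they close: fully open they stand 13 mm farther back than shut.
Start: joints at [-1.409, 0.426, 0.074, 1.606, -0.034, 1.111, -0.067], TCP at [206.434, 642.621, 231.302] pointing down, gripper open.
Joint ranges: [-2.85, 2.85], [-0.5, 2.14], [-1.23, 1.37], [0.21, 2.46], [-1.02, 4.16], [0.16, 2.05], [-2.73, 2.73]. Speed limits (rad/s): [1.89, 1.89, 2.39, 2.39, 3.01, 3.01, 3.01].

## Interface

Orientations are given as a unit quaternion [x, y, z, w].
In Python, from rig import sense, read_camera, camera_params, sign_off, pinch_z gives the robot as it stands.
- The arm moves only by the shell command python3 -m creep 'ROWS' [OPENING]. ROWS is JSON, a list that holds one entry, the list of rows, each a list of 6 numbers: the shift along the tool's x, y, z in mm, then the turn, a rotation vector about the tool's x, y, z in rad. A call has 1 to 10 rows; each row is the pose to reach, as a shift and turn from the pose commanded when the call began, along the tool's axes at that moment; what a row does not reach only later rows make up. A row lasts 1/8 s, in which the tool goes at most 62.5 mm and 10.7 degrees, less where a joint would pass 70% of its speed; a pose out of reach is approached as far as the arm can. A call with a gripper value outside its range is refused whole. OPENING is the gripper's target within -1 to 1 (shut at 1, half-way at 0, fully open at -1), set as the call begins (- or left out, the last holds). The fingers move at their own pace and stop on an object; the grip force is fixed at half the most. Time passes only in rows, so rows that repeat a pose let the fingers close. It gives the time, the measured TCP pose, the force and the opening at its end, in the units of the state.
- sense(): the state, without advancing time (a new reading comes with each control period).
- read_camera(name): name is "side" or "top"; returns (picture, depth): 420x560x3 uint8, red, green, blue; 420x560 float32, mm along the optical axis (not along the pixel's ray), 0 where there is no reading.
- camera_params(name): a dict with "K" (3x3 intrinsics, pixels), "dist_coeffs" ([k1, k2, p1, p2, k3] as OpenCV has them; the pictures are not rectified), "camera_from_world" (4x4, takes a point from world to camera coordinates). Camera axes: x right, y down, z forward; pixel columns grow to the right and rows downward; lengths in mm; the calibration is good to about 2 mm. A picture is of the moment at which its call begins. camera_params takes no time and is no camera call.
- sign_off(): hands the job in, once; it reports no verdict.
The state is a dict: "time_s": time; "q": joint angles; "joint_velocities": joint speeds; "tau": joint torques, N m; "tool_pos": TCP position; "ee_rot": TCP orientation; "wrist_force": force on the tool from outside, world axes, zero at the start; "moment": the same for the moment, N m; "gripper_width": finger opening in mm.
Only numpy, scipy, OpenCV 4.12 (cv2) and the standard library are available. Lean on these libraries where they do the work, as an engineer would, in place of code of your own. Each camera call takes 0.05 s, during which the arm holds its last target. There are 200 camera calls.

## Task

Two closed casting moulds stand on the potter's bench, each with a sliding steel bolt on top that is still drawn back. Lock the jug mould, the one with a single wide round pouring hole: push its bolt across the seam until the tip has gone right through the keeper, and let go. The mould with two small pouring holes is still to be opened, so leave its bolt drawn back.

Things in the scene. Friction and masses are not known exactly. Their poses are not given: they have to be found in the camera images.
- jug_bolt (a joint): Travel (m) of the jug mould's steel bolt. 0: drawn back; tip reaches the keeper's near face at 0.024, its far face at 0.048; hard stop at 0.060. Starts at 0 to 0.012; friction about 3 N, no spring, stays where left. Jug mould: fixed wood-cased plaster block 210 x 250 mm, 100 mm high, with ONE 66 mm round pouring hole on top; bolt on the wooden rail at its robot side.
- jug_knob (a point): Top centre of the bolt's upright knob, 150 mm above the bench; moves with the bolt. Its y axis is the level push direction (robot's left, up to 0.45 rad askew), z up. Steel cylinder, 18 mm diameter, 18 mm tall, on a 10 mm stem on the 12 mm rod (axis 112 mm high). Guide loops just behind the drawn-back knob and just past its end of travel reach 124 mm high; nothing higher near it.
- jug_keeper (a point): Mouth centre (near face) of the jug mould's keeper: a fixed steel loop 30 mm wide, 24 mm long along the bolt, top 124 mm above the bench, across the dark seam line from the knob. The point is 112 mm above the bench, in line with the rod; y axis is the push direction, z up. At joint 0 the knob's centre stands 107 mm before it.
- dish_bolt (a joint): Travel (m) of the like bolt on the other mould, to be left drawn back: starts at 0 to 0.012, reaches its keeper at 0.024. That mould has the same size and case but TWO 28 mm round pouring holes. One mould stands to the robot's left and one to its right; either may be the jug mould.

How it is judged:
By the outcome, as a careful person would: the job done as asked, in the order asked, and still so for the second after the job is handed in, with the robot touching nothing.
It also fails if it takes over 29 s, if anything falls off the work surface, if the arm or the gripper's body presses on something with over 40 N, if the wrist force passes 120 N, or if a joint passes its speed limit or range.

## Working session

There is one attempt and no reset: what is moved stays moved. The work goes in short steps, Python scripts to look and compute and a shell command to move; the robot and the scene stay as the last step left them, time stands still between calls to the robot, and variables do not carry over. Pictures are saved under pics/ and viewed, about 8 in all and at most 12, crops included, and the job is handed in when it is done.

```bash
mkdir -p pics; ls; python3 - <<'E'
from rig import *
import cv2,numpy as np
for n in("top","side"):
    p,d=read_camera(n); cv2.imwrite(f"pics/{n}0.png",p[:,:,::-1]); np.save(f"pics/{n}0.npy",d)
    c=camera_params(n);print(n,c)
s=sense();print(s)
E
```

```text
pics
top {'K': array([[429.07011985,   0.        , 281.72728842],
       [  0.        , 429.07011985, 197.31172092],
       [  0.        ,   0.        ,   1.        ]]), 'dist_coeffs': array([-0.12561889,  0.        ,  0.        ,  0.        ,  0.        ]), 'camera_from_world': array([[-2.65500026e-02, -9.99302026e-01, -2.62784631e-02,
        -3.35376372e+01],
       [-9.80819680e-01,  3.11189128e-02, -1.92417173e-01,
         5.35867221e+02],
       [ 1.93100628e-01,  2.06657573e-02, -9.80961301e-01,
         8.57003909e+02],
       [ 0.00000000e+00,  0.00000000e+00,  0.00000000e+00,
         1.00000000e+00]])}
side {'K': array([[513.47741881,   0.        , 278.78731033],
       [  0.        , 513.47741881, 210.72105443],
       [  0.        ,   0.        ,   1.        ]]), 'dist_coeffs': array([0.00853468, 0.        , 0.        , 0.        , 0.        ]), 'camera_from_world': array([[-9.99876631e-01, -1.55660652e-02,  2.10234837e-03,
         4.79487814e+02],
       [-1.16007597e-02,  6.41581276e-01, -7.66967332e-01,
         1.63119351e+02],
       [ 1.05898362e-02, -7.66897101e-01, -6.41682703e-01,
         1.10070788e+03],
       [ 0.00000000e+00,  0.00000000e+00,  0.00000000e+00,
         1.00000000e+00]])}
{'time_s': 0.1, 'q': array([-1.40953669,  0.42664809,  0.07386452,  1.60654921, -0.03410412,
        1.11078841, -0.06711365]), 'joint_velocities': array([-0.00029458, -0.00050333,  0.00049813, -0.00402959, -0.00072863,
        0.00044958,  0.00077208]), 'tau': array([ 8.59701599e-03, -9.51539111e+01,  3.77056316e+00, -4.64397669e+01,
        1.94686378e-02,  6.70889713e-03, -3.43641727e-05]), 'tool_pos': array([206.32112658, 642.30919492, 230.69248133]), 'ee_rot': array([ 0.10904945,  0.69861911, -0.109848  ,  0.69855062]), 'wrist_force': array([-0.03819153,  0.62800838,  0.15623381]), 'moment': array([-0.09479992,  0.04957891,  0.03231779]), 'gripper_width': 85.37766564958774}
```

View pics/top0.png

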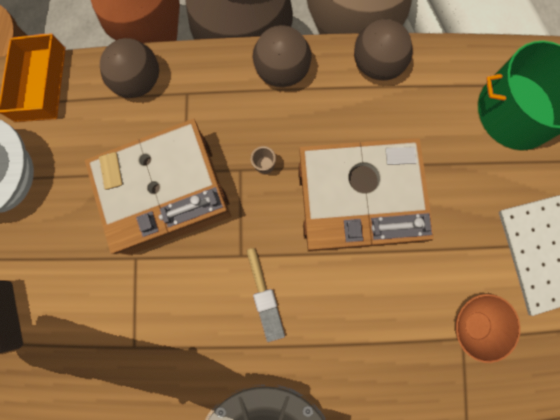

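View pics/side0.png

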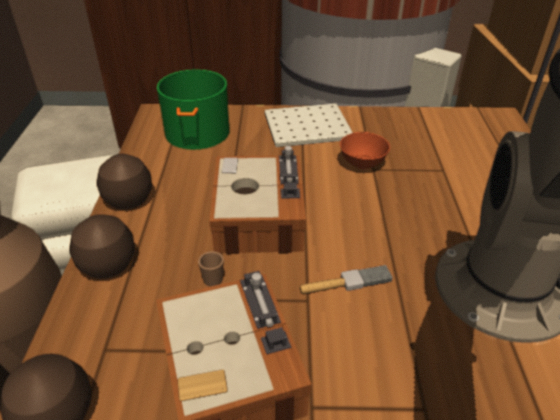

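The jug mould (single hole at about 364,178 in the top view) is on the robot's right; its knob is near (419,223) and its keeper near (354,231). I'll enlarge that area.

```bash
cat > h.py <<'E'
import numpy as np,cv2
from rig import *
def ray(n,u,v):
    c=camera_params(n);T=c["camera_from_world"]
    x=cv2.undistortPoints(np.array([[[u,v]]],float),c["K"],c["dist_coeffs"])[0,0]
    R=T[:3,:3];return -R.T@T[:3,3],R.T@np.array([*x,1])
def atz(n,u,v,z):
    o,d=ray(n,u,v);return o+d*(z-o[2])/d[2]
def proj(n,P):
    c=camera_params(n);T=c["camera_from_world"]
    return cv2.projectPoints(np.array(P,float).reshape(-1,1,3),cv2.Rodrigues(T[:3,:3])[0],T[:3,3],c["K"],c["dist_coeffs"])[0][:,0]
E
python3 - <<'E'
import cv2,numpy as np
a=cv2.imread("pics/top0.png")[205:255,335:440];b=cv2.imread("pics/side0.png")[135:205,255:325]
a=cv2.resize(a,None,fx=7,fy=7,interpolation=cv2.INTER_CUBIC);b=cv2.resize(b,None,fx=3.5,fy=3.5,interpolation=cv2.INTER_CUBIC)
o=np.zeros((600,735,3),np.uint8);o[:350]=a;o[352:597,:245]=b
cv2.imwrite("pics/c1.png",o)
E
```

```text
(no output)
```

View pics/c1.png

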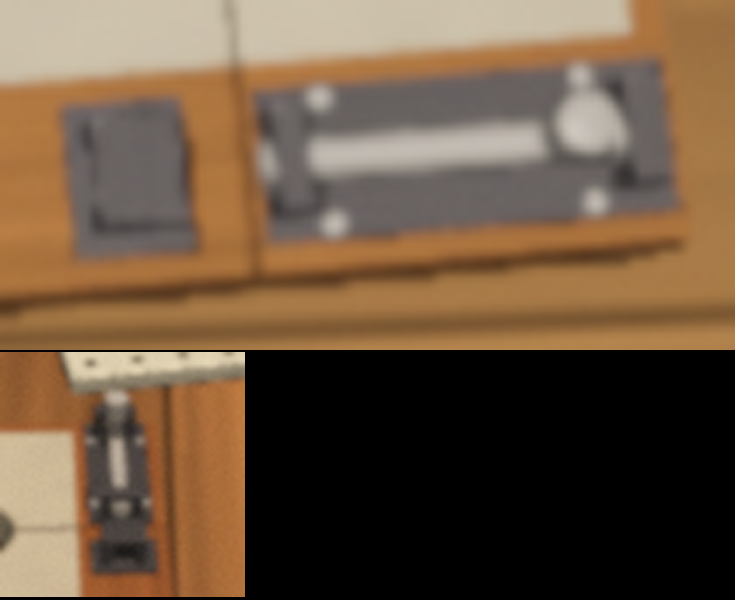

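```bash
python3 - <<'E'
from h import *
f=lambda x,y,z:atz("top",335+x/7-.43,205+y/7-.43,z)
k=f(587,122,150);m=f(183,164,124);r1=f(310,155,118);r2=f(545,141,118)
e1=f(0,308,0);
print("knob",k,"mouth",m,"rod",r1,r2)
d=(r1-r2)[:2];d/=np.linalg.norm(d);print("dir rod",d,np.arctan2(-d[0],d[1]))
d2=(m-k)[:2];print("knob-mouth",np.linalg.norm(d2),np.arctan2(-d2[0],d2[1]), "lat",d[0]*d2[1]-d[1]*d2[0])
# case edges: plaster/rail line
a=f(0,80,100);b=f(630,37,100);t=(a-b)[:2];print("rail",np.arctan2(-t[0],t[1]))
# side-camera knob
u,v=255+116/3.5-.36,135+(400-352)/3.5-.36
print("side knob",atz("side",u,v,150), "reproj", proj("side",k),(u,v))
o,dd=ray("top",335+587/7-.43,205+122/7-.43);o2,d3=ray("side",u,v)
A=np.c_[dd,-d3];s=np.linalg.lstsq(A,o2-o,rcond=None)[0];print("tri",o+dd*s[0],o2+d3*s[1])
from scipy.spatial.transform import Rotation as R
s=sense();print(s["tool_pos"],R.from_quat(s["ee_rot"]).as_matrix().round(3))
E
```

```text
knob [ 460.09690739 -305.82127053  150.        ] mouth [ 455.62436681 -200.58588041  124.        ] rod [ 457.64673962 -236.98738411  118.        ] [ 459.27267978 -303.11432173  118.        ]
dir rod [-0.02458074  0.99969785] 0.02458321330252464
knob-mouth 105.33038950268221 0.04247478532456252 lat 1.8844257094078651
rail 0.03537808411113463
side knob [ 462.82244935 -301.37044615  150.        ] reproj [[288.91216748 147.35777906]] (287.78285714285715, 148.3542857142857)
tri [ 460.6323073  -307.08390868  145.79201776] [ 462.7836044  -307.32196995  146.13716882]
[206.32112658 642.30919492 230.69248133] [[-0.     0.306  0.952]
 [-0.001  0.952 -0.306]
 [-1.    -0.001  0.   ]]
```

Knob is at about (460, −306, 150) and the push direction is about 0.033 rad. My plan is to grip the knob with the jaws along the push direction, drag it about 55 mm, and release. The route swings wide so it stays within reach.

```bash
python3 -m creep '[[[0,-34.7,46.2,-0.0344,0,0],[0,-69.4,92.4,-0.0688,0,0],[0,-104.1,138.6,-0.1032,0,0],[0,-138.8,184.8,-0.1376,0,0],[0,-173.5,231,-0.172,0,0],[0,-208.2,277.2,-0.2064,0,0],[0,-242.9,323.4,-0.2408,0,0],[0,-277.6,369.6,-0.2752,0,0],[0,-312.3,415.8,-0.3096,0,0],[0,-347,462,-0.344,0,0]]]'
python3 - <<'E'
from rig import *
from scipy.spatial.transform import Rotation as R
s=sense();print(s["q"],R.from_quat(s["ee_rot"]).as_matrix().round(3))
E
```

```text
time_s: 1.35
tool_pos: [540.9, 169.3, 231.2]
ee_rot: [-0.012, 0.707, 0.012, 0.707]
wrist_force: [0.4, 0.4, 0.6]
gripper_width: 85.6
[-0.65836742  0.25374102  0.28841896  1.86566401 -0.08327841  1.03392824
  1.26923007] [[-0.    -0.034  0.999]
 [ 0.     0.999  0.034]
 [-1.     0.    -0.   ]]
```

```bash
python3 -m creep '[[[0,-47.2,-5,0,0,0],[0,-94.4,-10,0,0,0],[0,-141.6,-16,0,0,0],[0,-188.8,-24,0,0,0],[0,-236,-34,0,0,0],[0,-283.2,-46,0,0,0],[0,-330.4,-58,0,0,0],[0,-377.6,-71,0,0,0],[0,-424.8,-84,0,0,0],[0,-472,-97,0,0,0]]]'
python3 -m creep '[[[0,0,0,0,0,0],[0,0,0,0,0,0]]]'
python3 - <<'E'
from h import *
from scipy.spatial.transform import Rotation as R
s=sense();print(s["q"],R.from_quat(s["ee_rot"]).as_matrix().round(3))
a,d=read_camera("top");b,_=read_camera("side")
a=cv2.resize(a[180:280,320:460],None,fx=4,fy=4,interpolation=cv2.INTER_CUBIC);b=cv2.resize(b[60:210,200:350],None,fx=2.6,fy=2.6,interpolation=cv2.INTER_CUBIC)
o=np.zeros((400,560,3),np.uint8);o=np.hstack([a[:390,:400],b[:390]]);cv2.imwrite("pics/c2.png",o[:,:,::-1])
E
```

```text
time_s: 2.6
tool_pos: [458.2, -305.3, 231.3]
ee_rot: [-0.012, 0.707, 0.012, 0.707]
wrist_force: [1.0, 1.2, -0.1]
gripper_width: 85.3
time_s: 2.85
tool_pos: [458.8, -303.7, 231.0]
ee_rot: [-0.011, 0.707, 0.012, 0.707]
wrist_force: [0.6, -0.9, 0.3]
gripper_width: 85.7
[-0.0135344   0.24593252  0.57178749  1.91326466 -0.15466645  1.0263076
  2.22878258] [[-0.001 -0.033  0.999]
 [ 0.     0.999  0.033]
 [-1.     0.    -0.001]]
```

View pics/c2.png

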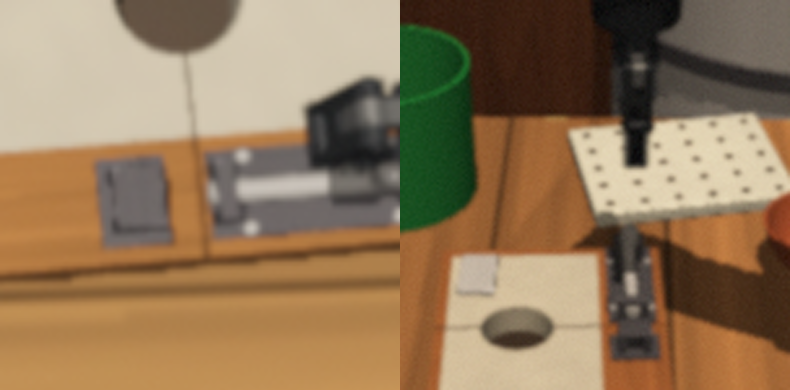

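The open jaws stand above the knob, in line with the bolt to within a few mm (finger at column 636 and rod at column 630 of the crop). I'll go down.

```bash
python3 -m creep '[[[30,-1,2,0,0,0],[60,-2,2,0,0,0],[80,-2,2,0,0,0],[92,-2,2,0,0,0],[100,-2,2,0,0,0],[100,-2,2,0,0,0]]]'
python3 -m creep '[[[0,0,0,0,0,0],[0,0,0,0,0,0],[0,0,0,0,0,0],[0,0,0,0,0,0],[0,0,0,0,0,0],[0,0,0,0,0,0],[0,0,0,0,0,0],[0,0,0,0,0,0]]]' 1
```

```text
time_s: 3.7
tool_pos: [461.0, -305.8, 131.3]
ee_rot: [-0.012, 0.707, 0.012, 0.707]
wrist_force: [-0.1, 1.1, 0.5]
gripper_width: 85.1
time_s: 4.7
tool_pos: [461.0, -306.2, 131.8]
ee_rot: [-0.012, 0.707, 0.012, 0.707]
wrist_force: [-1.5, 0.2, 7.4]
gripper_width: 15.8
```

```bash
python3 -m creep '[[[0,0,0,0,0,0],[0,0,0,0,0,0],[0,0,0,0,0,0],[0,0,0,0,0,0]]]'
python3 - <<'E'
from h import *
a,d=read_camera("top");b,_=read_camera("side")
a=cv2.resize(a[180:280,340:440],None,fx=4,fy=4,interpolation=cv2.INTER_CUBIC);b=cv2.resize(b[110:210,240:340],None,fx=4,fy=4,interpolation=cv2.INTER_CUBIC)
cv2.imwrite("pics/c3.png",np.hstack([a,b])[:,:,::-1])
E
```

```text
time_s: 5.2
tool_pos: [461.1, -306.1, 131.8]
ee_rot: [-0.012, 0.707, 0.012, 0.707]
wrist_force: [-1.1, -0.0, 6.6]
gripper_width: 15.8
```

View pics/c3.png

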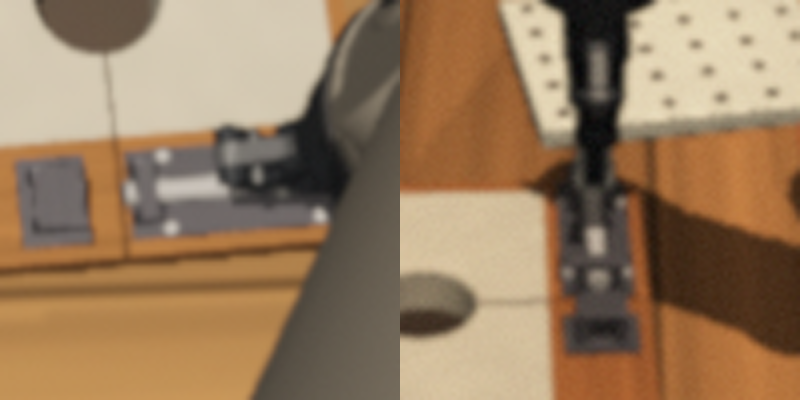

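The knob is gripped in line with the rod. Now the drag along the push direction.

```bash
python3 -m creep '[[[0,4,0,0,0,0],[0,10,0,0,0,0],[0,17,0,0,0,0],[0,24,0,0,0,0],[0,31,0,0,0,0],[0,37,0,0,0,0],[0,42,0,0,0,0],[0,46,0,0,0,0],[0,48,0,0,0,0],[0,48,0,0,0,0]]]'
python3 -m creep '[[[0,2,0,0,0,0],[0,4,0,0,0,0],[0,4,0,0,0,0]]]'
python3 - <<'E'
from h import *
s=sense();print(s["tool_pos"],s["wrist_force"])
a,d=read_camera("top");b,_=read_camera("side")
a=cv2.resize(a[180:280,330:430],None,fx=4,fy=4,interpolation=cv2.INTER_CUBIC);b=cv2.resize(b[130:210,250:330],None,fx=5,fy=5,interpolation=cv2.INTER_CUBIC)
cv2.imwrite("pics/c4.png",np.hstack([a,b])[:,:,::-1])
E
```

```text
time_s: 6.55
tool_pos: [458.8, -258.3, 131.7]
ee_rot: [-0.012, 0.707, 0.012, 0.707]
wrist_force: [-6.2, -2.1, 11.7]
gripper_width: 15.8
time_s: 6.92
tool_pos: [458.6, -254.4, 131.7]
ee_rot: [-0.012, 0.707, 0.011, 0.707]
wrist_force: [-6.5, -1.4, 11.5]
gripper_width: 15.4
[ 458.63437134 -254.36138095  131.69972055] [-6.52896655 -1.43629533 11.49017245]
```

View pics/c4.png

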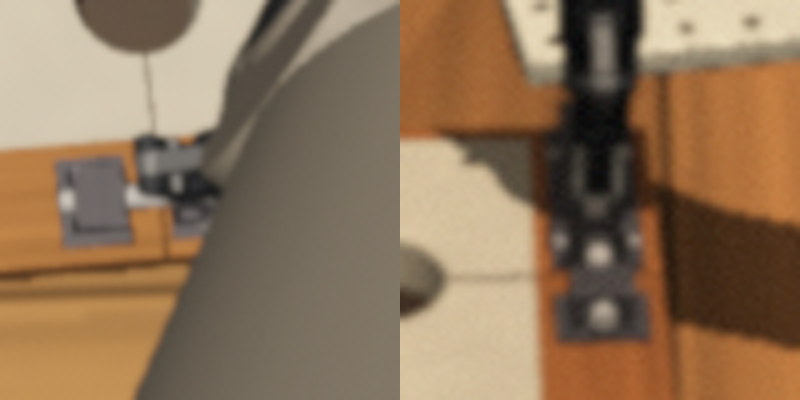

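The bolt crosses the seam and its tip shows beyond the keeper (at about (66,200) in the left crop). I'll add 3 mm of margin, then release and lift.

```bash
python3 -m creep '[[[0,2,0,0,0,0],[0,3,0,0,0,0],[0,3,0,0,0,0]]]'
python3 -m creep '[[[0,0,0,0,0,0],[0,0,0,0,0,0],[0,0,0,0,0,0],[0,0,0,0,0,0],[0,0,0,0,0,0],[0,0,0,0,0,0],[0,0,0,0,0,0],[0,0,0,0,0,0]]]' -1
python3 -m creep '[[[-15,0,0,0,0,0],[-50,0,0,0,0,0],[-100,0,0,0,0,0],[-120,-40,0,0,0,0],[-120,-100,0,0,0,0],[-120,-150,0,0,0,0],[-120,-150,0,0,0,0],[-120,-150,0,0,0,0]]]'
python3 - <<'E'
from h import *
s=sense();print(s["tool_pos"],s["wrist_force"])
a,d=read_camera("top");b,_=read_camera("side")
z=cv2.resize(b[130:210,250:330],None,fx=5,fy=5,interpolation=cv2.INTER_CUBIC);a2=cv2.resize(a[180:280,330:430],None,fx=4,fy=4,interpolation=cv2.INTER_CUBIC)
cv2.imwrite("pics/c5.png",np.hstack([a2,z])[:,:,::-1])
cv2.imwrite("pics/top5.png",a[:,:,::-1])
E
```

```text
time_s: 7.4
tool_pos: [458.5, -251.5, 131.7]
ee_rot: [-0.012, 0.707, 0.011, 0.707]
wrist_force: [-7.2, -2.3, 11.1]
gripper_width: 15.5
time_s: 8.4
tool_pos: [459.1, -251.0, 131.3]
ee_rot: [-0.012, 0.707, 0.012, 0.707]
wrist_force: [-0.2, 0.5, -0.1]
gripper_width: 84.9
time_s: 9.4
tool_pos: [464.0, -400.6, 251.8]
ee_rot: [-0.012, 0.707, 0.012, 0.707]
wrist_force: [-0.2, -0.3, 0.3]
gripper_width: 85.5
[ 463.96324638 -400.58059888  251.75336902] [-0.18027421 -0.31770231  0.29022806]
```

View pics/c5.png

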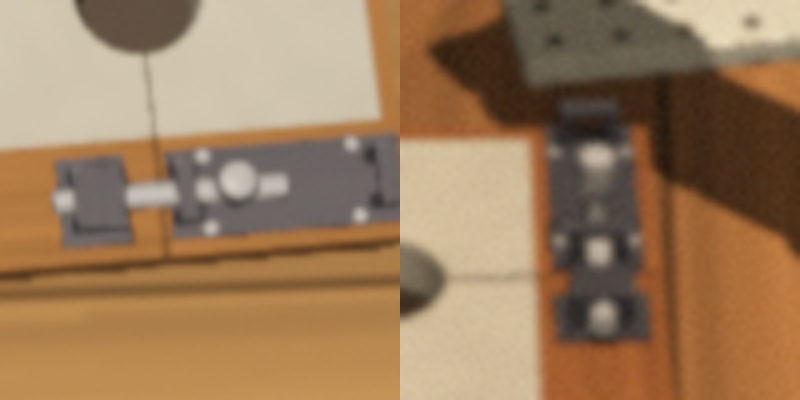

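View pics/top5.png

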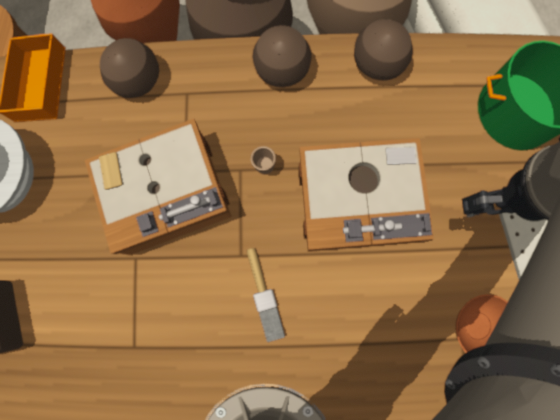

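The bolt tip stands clear beyond the keeper (left crop, about (62,200)). The dish bolt hasn't moved and the gripper is clear.

```bash
python3 -c "
from h import *
k=atz('top',389.1,224.6,150);print('knob travel',np.linalg.norm(k[:2]-[460.1,-305.8]))
print(sign_off())"
```

```text
knob travel 55.9471061913024
the job is handed in; nothing more can be done
None
```

The jug mould, the one on the robot's right with the single wide hole, is locked and the job is handed in. I gripped the bolt's knob, drew it across the seam, let go and backed the arm away. It took about 9.5 s of the 29 s allowed.

- **Bolt travel:** the last pictures show the tip sticking out past the keeper's far face. The camera puts the knob's movement at about 56 mm and the arm readings at about 55 mm. It started about 1–2 mm in, so the bolt ends at roughly 57 mm, against 48 mm needed and the stop at 60 mm.
- **Dish mould:** its bolt looks unmoved and still drawn back in the top picture, and the arm never touched it.
- **Forces:** wrist force read about 14 N at most at the end of each move. It was near zero after release, with the gripper clear of everything.
- **One mismatch:** the gripper read 15.4–15.8 mm on the 18 mm knob. I put this down to give in the pads or reading error, but did not check it. The grip held through the whole push.

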